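# Free the bayonet cover of the bench dust filter

### The arm

A 6-joint arm with a two-finger parallel gripper is mounted at the origin on the work surface. World frame = base frame: x ahead of the robot, y to its left, z up, the work surface at z = 0. Lengths are in m, angles in degrees, forces in N, time in s.
With the tool pointing down it reaches from about 0.375 to 0.9 m from the base axis. Payload 3.1 kg.
Tool frame: the origin (TCP) lies on the front face of the gripper's body, between the roots of the fingers; the fingertips stand 70 mm ahead of it and the grasp point (between the pads) lies 51 mm ahead of it (bot.tip_extent is the distance from the TCP to the fingertips, in m); z points along the fingers, x is the direction in which the jaws open and shut, and the axes are right-handed (so a half turn about z gives the same grasp; the last joint's range is limited). The gripper opens to 87 mm and grips with 3 to 60 N. Pads are 19 mm wide; open, the fingers measure 117 mm over their backs; the gripper's body (75 mm by 190 mm) begins 51 mm behind the grasp point.
Start: joints at [62.08, 30.224, 82.088, -0, 67.689, -10.227], TCP at [0.19, 0.595, 0.292] pointing down, gripper open.
Joint ranges: [-176.69, 176.69], [-43.24, 126.21], [12.49, 139.97], [-82, 262], [0, 151.66], [-163.58, 163.58]. Speed limits (degrees/s): [159.86, 159.86, 180, 180, 180, 180].

### API

Orientations are given as a 3x3 rotation matrix whose columns are the frame's x, y, z axes.
In Python, from rig import bot, viewer, ticket gives the robot as it stands. The module is installed in compiled form; this text tells all that it offers.
- The arm moves only by the tool arm_command, never from a script. Its argument "targets" is a list of rows, each an object with "rot": the turn, a rotation vector about the tool's x, y, z in degrees, a list of three; "offset": the shift along the tool's x, y, z in cm, a list of three; "gripper": the closure, from 0 (fully open) to 1 (shut). A call has 1 to 8 rows; each row is the pose to reach, as a shift and turn from the pose commanded when the call began, along the tool's axes at that moment; what a row does not reach only later rows make up. A row lasts 1/10 s, in which the tool goes at most 50 mm and 8.59 degrees, less where a joint would pass 70% of its speed; a pose out of reach is approached as far as the arm can. A call with a gripper value outside its range is refused whole. The fingers move at their own pace and stop on an object; the grip force is fixed at half the most. Time passes only in rows, so rows that repeat a pose let the fingers close. It gives the time, the measured TCP pose, the force and the opening at its end, in the units of the state.
- bot.read_state(): the state, without advancing time (a new reading comes with each control period).
- viewer.capture(name): name is "side" or "top" or "wrist"; returns a dict with "frame" (384x512x3 uint8, red, green, blue), "fx", "fy", "cx", "cy" (pixels), "view" (4x4, takes a point from world to camera coordinates). Camera axes: x right, y down, z forward; pixel columns grow to the right and rows downward; lengths in m; the calibration is good to about 2 mm. The wrist camera is an equidistant fisheye: a pixel r from the principal point sees the ray r / f radians off the axis. A picture is of the moment at which its call begins. There is no depth.
- ticket.hand_in(): hands the job in, once; it reports no verdict.
The state is a dict: "time_s": time; "joint_positions": joint angles; "qvel": joint speeds; "tau": joint torques, N m; "position": TCP position; "tcp_rot": TCP orientation; "force": force on the tool from outside, world axes, zero at the start; "moment": the same for the moment, N m; "opening": opening from 0.0 (shut) to 1.0 (fully open).
Only numpy, scipy, OpenCV 4.12 (cv2) and the standard library are available. Lean on these libraries where they do the work, as an engineer would, in place of code of your own. Each camera call takes 0.05 s, during which the arm holds its last target. There are 200 camera calls.

### The job

The filter of the joiner's bench dust extraction needs changing: open the filter pot with the orange cover by pressing the cover straight down, turning it a quarter turn anticlockwise (seen from above) while it is held down, and lifting it off. Set the cover down upright, in the middle of the round cork mat, and let go. Leave the grey cover locked on its pot.

Things in the scene. Friction and masses are not known exactly. Their poses are not given: they have to be found in the camera images.
- orange_grip (a point): Centre of the upright grip bar on the loose orange cover (150 g): bar 56 mm along x, 18 thick along y, 44 tall along z; pinch its 18 mm. Disc (70 mm diameter) top is 22 mm below this point; two 14 mm wide tabs stick out along +-x to 45 mm from the axis; flat underside, on which it stands, 49 mm below. Locked: 118 mm above the bench, pushed up by a spring with 6 N.
- orange_pot: Fixed pot under the orange cover, 108 mm diameter, rim 78 mm high; origin at its foot. Two steel keepers on the rim at its +-x (39 to 53 mm out, 101 high) hold the tabs; locked, the bar lies along x. Press the cover 8 to 11 mm down (11 = dead stop; aim 9; about 10 N), turn it anticlockwise from above (+z) 50 to 100 degrees held down (clockwise is blocked), then lift 50 mm straight up.
- cork_mat: Round cork mat, 170 mm diameter, 4 mm thick, fixed flat on the bench; origin at the centre of its underside. The orange cover goes on it.
- grey_bar_end (a point): One end of the grip bar, half-way up it, 28 mm from the axis along x, on the grey cover, which has the orange one's shape and is locked on an identical second pot. It must stay as it is.
Not all that is in view belongs to the job. What is meant by the part that bears orange_grip is not purple, red or turquoise, and is the larger of those in its own colour.

How it is judged (in metres and radians):
On the way, in this order (a step that is already met when the one before it is completed fails the run):
1. the orange cover is pressed down at least 6 mm while still within 10 degrees of its locked position (z of orange_grip in the frame of orange_pot below 0.112 m and angle between the x axis of orange_grip and the x axis of orange_pot, either way round below 0.175 rad), for 0.05 s.
2. the orange cover is turned at least 40 degrees from its locked position while still seated on its pot (angle between the x axis of orange_grip and the x axis of orange_pot, either way round above 0.7 rad and horizontal distance between orange_grip and orange_pot below 0.012 m and z of orange_grip in the frame of orange_pot below 0.126 m), for 0.05 s.
3. the orange cover is lifted clear of its pot (z of orange_grip in the frame of orange_pot above 0.145 m), for 0.05 s.
At the end, for the whole second after the job is handed in: The orange cover stands upright (within 10 degrees) on the cork mat, its axis within 40 mm of the mat's centre, let go; the grey cover is still locked, its bar's end within 12 mm of where it was (horizontal distance between orange_grip and cork_mat below 0.04 m and z of orange_grip in the frame of cork_mat between 0.048 and 0.058 m and angle between orange_grip's own z axis and vertical below 0.17 rad and distance of grey_bar_end from where it was at the start of the episode below 0.012 m); the robot touches nothing.
It fails at once if the grey cover is turned, lifted or knocked so that its bar's end moves more than 12 mm (distance of grey_bar_end from where it was at the start of the episode above 0.012 m).
It also fails if it takes over 51 s, if anything falls off the work surface, if the arm or the gripper's body presses on something with over 40 N, if the wrist force passes 120 N, or if a joint passes its speed limit or range.

## Working session

There is one attempt and no reset: what is moved stays moved. The work goes in short steps, Python scripts to look and compute and a tool call to move; the robot and the scene stay as the last step left them, time stands still between calls to the robot, and variables do not carry over. Pictures are saved under pics/ and viewed, about 8 in all and at most 12, crops included, and the job is handed in when it is done.

Besides the shell and the picture viewer there is one more tool, called after "Emit:" as a command line: name --argument value ..., lists and objects as JSON in quotes. arm_command: Moves the arm, as the interface text tells. Its arguments: {"type":"object","properties":{"targets":{"type":"array"}},"required":["targets"]}

```bash
mkdir -p pics
cat > h.py <<'E'
import numpy as np, cv2
from rig import bot, viewer, ticket
def cap(n,fn=None):
    c=viewer.capture(n)
    if fn: cv2.imwrite('pics/'+fn,c['frame'][:,:,::-1])
    return c
def ray(c,u,v):
    V=np.array(c['view']);R=V[:3,:3];o=-R.T@V[:3,3]
    d=R.T@np.array([(u-c['cx'])/c['fx'],(v-c['cy'])/c['fy'],1]);return o,d/np.linalg.norm(d)
def plane(c,u,v,z):
    o,d=ray(c,u,v);return o+d*(z-o[2])/d[2]
def proj(c,p):
    V=np.array(c['view']);q=V[:3,:3]@np.array(p)+V[:3,3];return c['fx']*q[0]/q[2]+c['cx'],c['fy']*q[1]/q[2]+c['cy']
E
python3 - <<'E'
from h import *
a=cap('top');b=cap('side')
im=np.hstack([a['frame'],b['frame']])[:,:,::-1]
cv2.imwrite('pics/top.png',im[:,:512]);cv2.imwrite('pics/side.png',im[:,512:])
for c in (a,b): print(ray(c,c['cx'],c['cy']),c['fx'])
s=bot.read_state();print(s)
E
```

```text
(array([0.39856786, 0.05374297, 1.08362653]), array([ 0.09201383, -0.03641562, -0.99509163])) 352.85692627817104
(array([0.39839409, 0.67936753, 0.74770938]), array([ 0.10851223, -0.69972964, -0.70611863])) 378.0164746526452
{'time_s': 0.1, 'joint_positions': array([ 6.20804343e+01,  3.02744042e+01,  8.21516132e+01,  5.04503664e-04,
        6.76894117e+01, -1.02259472e+01]), 'qvel': array([ 0.05316201, -0.1795885 , -0.3140058 ,  0.04594154,  0.04906958,
       -0.01096344]), 'tau': array([-3.85542689e-04, -4.40987456e+01, -1.77148998e+01,  6.35144580e-02,
        5.34125953e-02, -3.02882540e-05]), 'position': array([0.18965071, 0.59495857, 0.2913469 ]), 'tcp_rot': array([[ 3.03929205e-01,  9.52694146e-01, -9.50504474e-04],
       [ 9.52692560e-01, -3.03930471e-01, -1.77631156e-03],
       [-1.98116890e-03, -3.65665581e-04, -9.99997971e-01]]), 'force': array([ 0.36743138, -0.25587149,  0.84451583]), 'moment': array([-0.01559238, -0.01734003,  0.05321136]), 'opening': 1.003274525676628}
```

View pics/top.png

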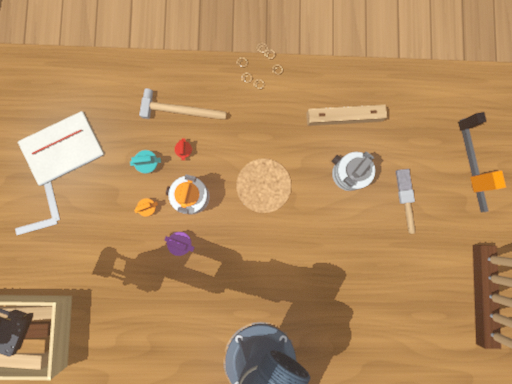

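View pics/side.png

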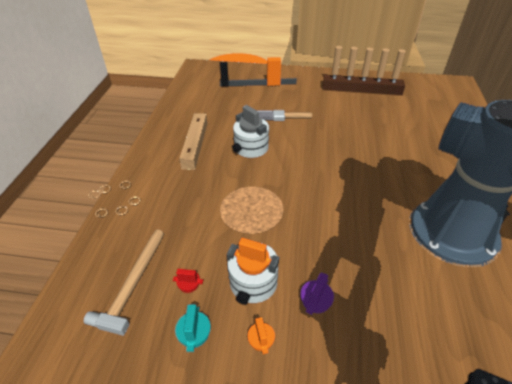

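The top view shows the orange cover on its pot at about (187,194), the mat at (264,185), the grey pot at (355,170), and a smaller orange decoy at (145,207). The side view shows the orange pot at (253,265) and the mat at (252,209). Next I'll zoom in and measure.

Run:
```python
from h import *
a=cap('top');b=cap('side')
A=cv2.resize(a['frame'][160:230,145:225],None,fx=7,fy=7,interpolation=cv2.INTER_CUBIC)[:, :, ::-1]
B=cv2.resize(b['frame'][230:310,213:293],None,fx=6,fy=6,interpolation=cv2.INTER_CUBIC)[:, :, ::-1]
im=np.zeros((490,560+480,3),np.uint8);im[:,:560]=A;im[:480,560:]=B
cv2.imwrite('pics/z.png',cv2.resize(im,None,fx=.75,fy=.75))
hsv=cv2.cvtColor(a['frame'],cv2.COLOR_RGB2HSV)
def blobs(m,mn=30):
    n,l,s,c=cv2.connectedComponentsWithStats(m.astype(np.uint8));return [(s[i][4],s[i][:4],c[i],l==i) for i in range(1,n) if s[i][4]>mn]
H,S,V=[hsv[...,i].astype(int) for i in range(3)]
for ar,bb,c,_ in blobs((S>190)&(H>8)&(H<20)&(V>180)): print('or top',ar,bb,c)
# mat
print('px mat',hsv[185,264],hsv[200,250],'wood',hsv[230,264],hsv[185,230])
h2=cv2.cvtColor(b['frame'],cv2.COLOR_RGB2HSV).astype(int)
for ar,bb,c,_ in blobs((h2[...,1]>190)&(h2[...,0]>5)&(h2[...,0]<20)&(h2[...,2]>150)): print('or side',ar,bb,c)
w=(S<60)&(V>130)
for ar,bb,c,m in blobs(w[:,:]):
    if 150<c[0]<220 and 160<c[1]<230: print('pot',ar,bb,c)
print(plane(a,187,194,.14),plane(a,264,185,.004))
```

```text
or top 532 [471 171  35  21] [488.05075188 181.19172932]
or top 40 [180 183   9  12] [183.9   187.175]
or top 53 [138 201  13   9] [144.67924528 204.32075472]
px mat [ 16 102 231] [ 16 109 217] wood [ 16 136 193] [ 16 133 190]
or side 705 [212  54  69  32] [257.37588652  64.93758865]
or side 884 [235 238  35  36] [251.77714932 255.91742081]
or side 673 [247 317  28  37] [260.70876672 335.61515602]
pot 682 [168 175  41  39] [188.75073314 195.1686217 ]
[0.47635076 0.21120228 0.14      ] [ 0.52073577 -0.00063426  0.004     ]
```

View pics/z.png

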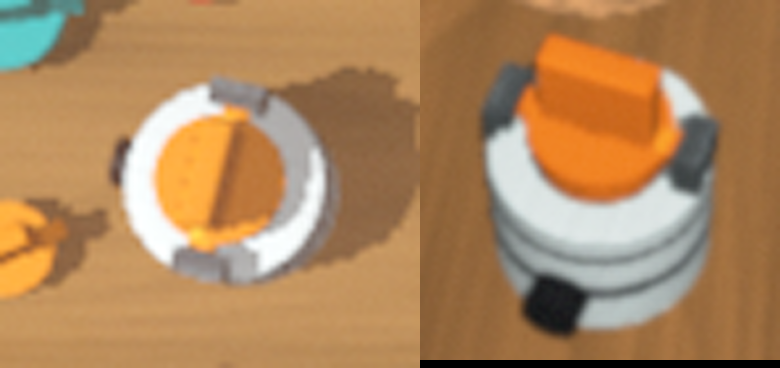

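The zoom shows keepers at top pixels (190.5,178.1) and (183.7,209.9), with the bar along that line. The cover is locked, and the side view agrees. I'll compute the positions from these.

Run:
```python
from h import *
a=cap('top');b=cap('side')
def blobs(m,mn=30):
    n,l,s,c=cv2.connectedComponentsWithStats(m.astype(np.uint8));return [(s[i],c[i],l==i) for i in range(1,n) if s[i][4]>mn]
k1,k2=plane(a,190.5,178.1,.101),plane(a,183.7,209.9,.101)
print('keepers top',k1,k2,np.linalg.norm(k1-k2),(k1+k2)/2,np.degrees(np.arctan2(*(k1-k2)[1::-1])))
k1,k2=plane(b,232.6,250.5,.101),plane(b,273.4,262,.101)
print('keepers side',k1,k2,np.linalg.norm(k1-k2),(k1+k2)/2,np.degrees(np.arctan2(*(k1-k2)[1::-1])))
for c,zs,win in ((a,.096,(165,210,172,218)),):
    h=cv2.cvtColor(c['frame'],cv2.COLOR_RGB2HSV).astype(int)
    m=(h[...,1]>165)&(h[...,0]>5)&(h[...,0]<22)&(h[...,2]>100)
    x0,x1,y0,y1=win;M=np.zeros_like(m);M[y0:y1,x0:x1]=m[y0:y1,x0:x1]
    for s,ce,mm in blobs(M):
        print('disc',s,ce,plane(c,*ce,zs),plane(c,s[0]+s[2]/2-.5,s[1]+s[3]/2-.5,zs), plane(c,*ce,.10))
for c,win in ((a,(225,305,145,225)),(b,(205,300,170,240))):
    f=cv2.cvtColor(cv2.GaussianBlur(c['frame'],(5,5),0),cv2.COLOR_RGB2HSV).astype(int)
    m=(f[...,2]>200)&(f[...,1]<125)
    x0,x1,y0,y1=win;M=np.zeros_like(m);M[y0:y1,x0:x1]=m[y0:y1,x0:x1]
    M=cv2.morphologyEx(M.astype(np.uint8),cv2.MORPH_CLOSE,np.ones((7,7)))
    for s,ce,mm in blobs(M,500):
        P=[plane(c,u,v,.004) for u,v in np.argwhere(mm)[:,::-1]];P=np.array(P)
        print('mat',s,ce,P.mean(0),np.ptp(P,axis=0))
```

```text
keepers top [0.5242481  0.20971029 0.101     ] [0.43529263 0.22509017 0.101     ] 0.09027522821226927 [0.47977037 0.21740023 0.101     ] -9.809132568555604
keepers side [0.52304467 0.21459393 0.101     ] [0.43472344 0.23106012 0.101     ] 0.08984306126822726 [0.47888405 0.22282703 0.101     ] -10.560709445043516
disc [175 181  24  26 441] [186.28117914 193.70975057] [0.4807446 0.2205656 0.096    ] [0.48134535 0.21998205 0.096     ] [0.48041177 0.21988995 0.1       ]
mat [ 236  158   56   55 2401] [262.98125781 185.17867555] [0.520264   0.00243645 0.004     ] [1.68116976e-01 1.70175921e-01 4.44089210e-16]
```

Emit:
arm_command --targets '[{"rot": [0,0,-8],"offset": [-26.9,39,1],"gripper": 0},{"rot": [0,0,-8],"offset": [-26.9,39,1],"gripper": 0},{"rot": [0,0,-8],"offset": [-26.9,39,1],"gripper": 0},{"rot": [0,0,-8],"offset": [-26.9,39,1],"gripper": 0},{"rot": [0,0,-8],"offset": [-26.9,39,1],"gripper": 0},{"rot": [0,0,-8],"offset": [-26.9,39,1],"gripper": 0},{"rot": [0,0,-8],"offset": [-26.9,39,1],"gripper": 0},{"rot": [0,0,-8],"offset": [-26.9,39,1],"gripper": 0}]'

```text
time_s: 1.1
position: [0.4355, 0.2774, 0.284]
tcp_rot: [[0.168, 0.986, 0.001], [0.986, -0.168, 0.0], [0.0, 0.0, -1.0]]
force: [1.3, 1.2, -0.2]
opening: 0.998
```

Run:
```python
from h import *
s=bot.read_state();print(s['time_s'],s['position'],s['tcp_rot'],s['joint_positions'])
```

```text
1.1 [0.43552273 0.27737628 0.283987  ] [[ 1.68308466e-01  9.85734220e-01  5.54849715e-04]
 [ 9.85734305e-01 -1.68308642e-01  2.86228251e-04]
 [ 3.75530983e-04  4.98759760e-04 -9.99999805e-01]] [ 2.00764121e+01  2.25099037e+01  9.81005934e+01  5.21927710e-03
  5.93540147e+01 -6.02367566e+01]
```

Emit:
arm_command --targets '[{"rot": [0,0,0],"offset": [-4.9,5.35,1],"gripper": 0},{"rot": [0,0,0],"offset": [-4.9,5.35,1],"gripper": 0},{"rot": [0,0,0],"offset": [-4.9,5.35,1],"gripper": 0},{"rot": [0,0,0],"offset": [-4.9,5.35,1],"gripper": 0}]'

```text
time_s: 1.5
position: [0.4788, 0.2215, 0.2736]
tcp_rot: [[0.17, 0.985, -0.001], [0.985, -0.17, 0.0], [0.0, -0.001, -1.0]]
force: [-0.9, 0.7, 0.0]
opening: 1.002
```

Run:
```python
from h import *
s=bot.read_state();print(s['position'],s['tcp_rot'][:2,0])
c=cap('wrist','w1.png');V=np.array(c['view']);print(-V[:3,:3].T@V[:3,3],V[:3,:3],c['fx'],c['cx'],c['cy'])
```

```text
[0.4788394  0.22152554 0.27364724] [0.16998812 0.98544609]
[0.41206274 0.23184643 0.36592893] [[ 1.69430610e-01  9.85542048e-01 -3.74996114e-04]
 [ 9.54889696e-01 -1.64066793e-01  2.47523242e-01]
 [ 2.43883039e-01 -4.22960939e-02 -9.68881883e-01]] 297.3186396354542 256.23292664583147 191.3251263873266
```

View pics/w1.png

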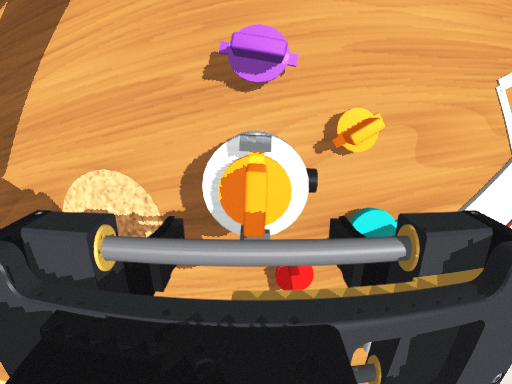

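The wrist view shows the bar vertical in the image at u≈256, centred between the fingers. The disc spans u≈219–292 at v≈190. I'll check the numbers.

```bash
cat >> h.py <<'E'
def fplane(c,u,v,z):
    V=np.array(c['view']);R=V[:3,:3];o=-R.T@V[:3,3]
    x,y=u-c['cx'],v-c['cy'];r=np.hypot(x,y)+1e-9;t=r/c['fx']
    d=R.T@np.array([x/r*np.sin(t),y/r*np.sin(t),np.cos(t)]);return o+d*(z-o[2])/d[2]
E
python3 - <<'E'
from h import *
c=cap('wrist');h=cv2.cvtColor(c['frame'],cv2.COLOR_RGB2HSV).astype(int)
m=(h[...,1]>170)&(h[...,0]>5)&(h[...,0]<24)&(h[...,2]>120);m[:,:205]=0;m[:,305:]=0;m[:145]=0;m[238:]=0
for v in range(150,238,8):
    u=np.where(m[v])[0];
    if len(u):
        w=[k for k in u if h[v,k,0]>=17]
        print(v,u.min(),u.max(),h[v,u.min()+4:u.max()-3:6,0],h[v,u.min()+4:u.max()-3:6,2])
ys,xs=np.where(m);P=np.array([fplane(c,u,v,.096) for u,v in zip(xs,ys)])
T=bot.read_state();R=T['tcp_rot'];Q=(P-T['position'])@R
print('disc in tool x,y min max',Q.min(0),Q.max(0), (Q.max(0)+Q.min(0))/2)
print('wid')
L=[Q[ys==v] for v in range(165,225)]
r=[(np.ptp(q[:,0]),(q[:,0].max()+q[:,0].min())/2,q[:,1].mean()) for q in L if len(q)]
print(max(r)); 
for (u,v) in((256,141),):print('keeper tool',(fplane(c,u,v,.101)-T['position'])@R)
print('bar top tool',[(fplane(c,u,v,.14)-T['position'])@R for u,v in((245,200),(267,200),(246,160),(266,160))])
E
```

```text
150 209 212 [] []
158 206 268 [23  0  0  0  0 12 24 29 27 23] [240 255 255 255 255 189 255 255 255 255]
166 229 279 [24 24 22 14 14 14 23 24] [255 255 255 233 239 245 255 255]
174 223 282 [13 13 13 14 22 23 23 24 23] [228 230 230 245 255 255 255 255 255]
182 220 288 [13 13 13 13 23 23 23 20 23 23 24] [225 226 227 229 255 255 255 255 255 255 255]
190 218 290 [13 13 13 12 19 23 24 24 23 23 24] [228 227 227 228 255 255 255 255 255 255 255]
198 219 287 [13 12 13 13 23 23 24 22 23 23 23] [229 228 227 227 255 255 255 255 255 255 255]
206 221 287 [13 13 13 12 23 24 23 23 23 23] [227 229 227 217 255 255 255 255 255 255]
214 206 281 [14 60 75 13 13 13 13 12 13 14 24 23] [139 200 198 226 228 227 224 227 228 243 255 255]
222 208 272 [14 23 83 60 11 13 13 12 13 23] [121 184 199 201 222 223 227 227 226 255]
230 206 304 [14 14 14 17 80 60 13 13 12 11  0  0 18 15 15 15] [132 135 137 171 198  88 226 226 227 134 255 255 247 217 216 216]
disc in tool x,y min max [-0.05232843 -0.04184768  0.17782161] [0.04536307 0.04849384 0.17789014] [-0.00348268  0.00332308  0.17785588]
wid
(np.float64(0.09564433707435355), np.float64(-0.0033438098411673056), np.float64(0.02330184706142678))
keeper tool [-0.00179668 -0.04565045  0.17289762]
bar top tool [array([-0.01048229, -0.0023337 ,  0.13386436]), array([ 0.00692295, -0.00232524,  0.13386694]), array([-0.00942587, -0.03422073,  0.13388804]), array([ 0.00591692, -0.03421134,  0.13389031])]
```

Emit:
arm_command --targets '[{"rot": [0,0,0],"offset": [-0.18,0,4],"gripper": 0},{"rot": [0,0,0],"offset": [-0.18,0,7],"gripper": 0},{"rot": [0,0,0],"offset": [-0.18,0,9],"gripper": 0},{"rot": [0,0,0],"offset": [-0.18,0,10.1],"gripper": 0},{"rot": [0,0,0],"offset": [-0.18,0,10.1],"gripper": 0},{"rot": [0,0,0],"offset": [-0.18,0,10.1],"gripper": 0}]'

```text
time_s: 2.2
position: [0.4789, 0.2207, 0.1735]
tcp_rot: [[0.167, 0.986, 0.001], [0.986, -0.167, 0.0], [0.0, 0.001, -1.0]]
force: [0.5, -0.4, 0.6]
opening: 0.999
```

Emit:
arm_command --targets '[{"rot": [0,0,0],"offset": [-0.05,0,0.3],"gripper": 0},{"rot": [0,0,0],"offset": [-0.05,0,0.3],"gripper": 0.5},{"rot": [0,0,0],"offset": [-0.05,0,0.3],"gripper": 1},{"rot": [0,0,0],"offset": [-0.05,0,0.3],"gripper": 1},{"rot": [0,0,0],"offset": [-0.05,0,0.3],"gripper": 1},{"rot": [0,0,0],"offset": [-0.05,0,0.3],"gripper": 1},{"rot": [0,0,0],"offset": [-0.05,0,0.3],"gripper": 1},{"rot": [0,0,0],"offset": [-0.05,0,0.3],"gripper": 1}]'

```text
time_s: 3.0
position: [0.4787, 0.2195, 0.1698]
tcp_rot: [[0.168, 0.986, -0.0], [0.986, -0.168, -0.0], [-0.0, -0.0, -1.0]]
force: [0.4, -0.1, -0.8]
opening: 0.447
```

Still closing.

Emit:
arm_command --targets '[{"rot": [0,0,0],"offset": [0,0,0],"gripper": 1},{"rot": [0,0,0],"offset": [0,0,0],"gripper": 1},{"rot": [0,0,0],"offset": [0,0,0],"gripper": 1},{"rot": [0,0,0],"offset": [0,0,0],"gripper": 1},{"rot": [0,0,0],"offset": [0,0,0],"gripper": 1}]'

```text
time_s: 3.5
position: [0.4787, 0.2199, 0.1698]
tcp_rot: [[0.169, 0.986, 0.0], [0.986, -0.169, 0.001], [0.001, 0.0, -1.0]]
force: [0.3, 3.6, -1.1]
opening: 0.206
```

Emit:
arm_command --targets '[{"rot": [0,0,0],"offset": [0,0,0],"gripper": 1},{"rot": [0,0,0],"offset": [0,0,0],"gripper": 1},{"rot": [0,0,0],"offset": [0,0,0.3],"gripper": 1},{"rot": [0,0,0],"offset": [0,0,0.6],"gripper": 1},{"rot": [0,0,0],"offset": [0,0,0.9],"gripper": 1},{"rot": [0,0,0],"offset": [0,0,0.9],"gripper": 1},{"rot": [0,0,0],"offset": [0,0,0.9],"gripper": 1}]'

```text
time_s: 4.2
position: [0.4788, 0.2198, 0.1619]
tcp_rot: [[0.168, 0.986, 0.001], [0.986, -0.168, 0.001], [0.001, 0.001, -1.0]]
force: [-1.5, 3.2, 8.6]
opening: 0.207
```

Run:
```python
from h import *
b=cap('side')
cv2.imwrite('pics/p.png',cv2.resize(b['frame'][200:320,180:340],None,fx=4,fy=4,interpolation=cv2.INTER_CUBIC)[:,:,::-1])
```

```text
(no output)
```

View pics/p.png

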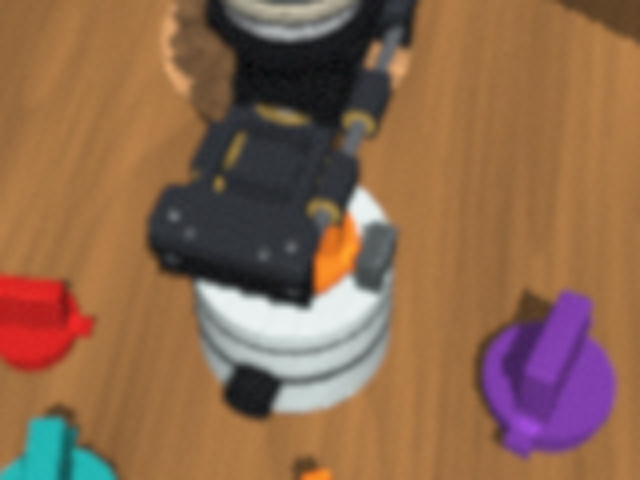

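The picture mostly shows the gripper hiding the bar, with the cover visibly sunk beside its keeper. Travel is 7.9 mm at 8.6 N with no slip sign. I'll press 1 mm more, then turn.

Emit:
arm_command --targets '[{"rot": [0,0,0],"offset": [0,0,0.1],"gripper": 1},{"rot": [0,0,0],"offset": [0,0,0.1],"gripper": 1},{"rot": [0,0,-6],"offset": [0,0,0.1],"gripper": 1},{"rot": [0,0,-13],"offset": [0,0,0.1],"gripper": 1},{"rot": [0,0,-20],"offset": [0,0,0.1],"gripper": 1},{"rot": [0,0,-27],"offset": [0,0,0.1],"gripper": 1},{"rot": [0,0,-34],"offset": [0,0,0.1],"gripper": 1},{"rot": [0,0,-34],"offset": [0,0,0.1],"gripper": 1}]'

```text
time_s: 5.05
position: [0.4796, 0.2189, 0.1612]
tcp_rot: [[-0.415, 0.91, 0.003], [0.91, 0.415, -0.001], [-0.002, 0.002, -1.0]]
force: [-0.1, -0.4, 9.3]
opening: 0.205
```

Emit:
arm_command --targets '[{"rot": [0,0,-7],"offset": [0,0,0],"gripper": 1},{"rot": [0,0,-14],"offset": [0,0,0],"gripper": 1},{"rot": [0,0,-21],"offset": [0,0,0],"gripper": 1},{"rot": [0,0,-28],"offset": [0,0,0],"gripper": 1},{"rot": [0,0,-35],"offset": [0,0,0],"gripper": 1},{"rot": [0,0,-42],"offset": [0,0,0],"gripper": 1},{"rot": [0,0,-42],"offset": [0,0,0],"gripper": 1},{"rot": [0,0,-42],"offset": [0,0,0],"gripper": 1}]'

```text
time_s: 5.85
position: [0.48, 0.2189, 0.1613]
tcp_rot: [[-0.916, 0.4, 0.004], [0.4, 0.916, -0.001], [-0.004, 0.001, -1.0]]
force: [0.1, -0.0, 8.8]
opening: 0.205
```

Run:
```python
from h import *
c=cap('wrist','w2.png');s=bot.read_state();print(s['joint_positions'],s['force'],s['moment'])
```

```text
[  12.41831144   34.16054196  102.65242579   -0.1540706    42.99419056
 -143.87697336] [ 0.42689428 -0.65906088  9.13820602] [-0.00252963  0.10752737  0.08778912]
```

View pics/w2.png

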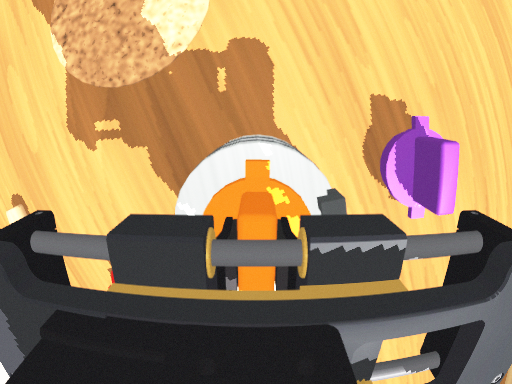

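The tab, at (257,170), is well clear of the keeper at (332,200), so the cover turned with the gripper by about 76°. Next is a straight lift.

Emit:
arm_command --targets '[{"rot": [0,0,0],"offset": [0,0,-1.5],"gripper": 1},{"rot": [0,0,0],"offset": [0,0,-3],"gripper": 1},{"rot": [0,0,0],"offset": [0,0,-4.5],"gripper": 1},{"rot": [0,0,0],"offset": [0,0,-6],"gripper": 1},{"rot": [0,0,0],"offset": [0,0,-8],"gripper": 1},{"rot": [0,0,0],"offset": [0,0,-9],"gripper": 1},{"rot": [0,0,0],"offset": [0,0,-9],"gripper": 1}]'

```text
time_s: 6.6
position: [0.4792, 0.2192, 0.2508]
tcp_rot: [[-0.916, 0.401, 0.003], [0.401, 0.916, -0.0], [-0.003, 0.001, -1.0]]
force: [-0.2, 0.2, -1.3]
opening: 0.203
```

Run:
```python
from h import *
c=cap('side');s=bot.read_state();print(s['position'],s['force'])
cv2.imwrite('pics/s3.png',c['frame'][:,:,::-1])
R=s['tcp_rot'];d=np.array([.520,.0015,s['position'][2]])-s['position'];print(d@R*100)
```

```text
[0.47860927 0.219125   0.24988507] [ 0.64197316 -1.18967259 -1.26815901]
[-1.25296181e+01 -1.82687373e+01  1.50943268e-02]
```

View pics/s3.png

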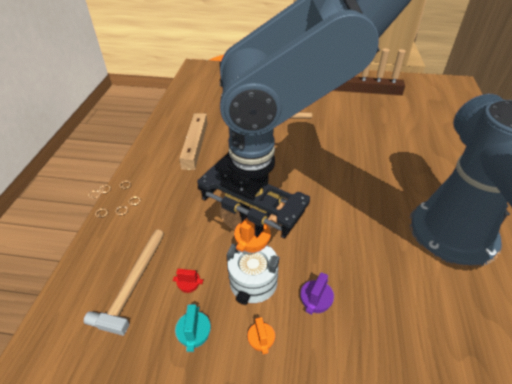

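The cover is off the pot (open at (253,265)) and hangs upright in the gripper. Moving to the mat and turning the wrist back for joint range.

Emit:
arm_command --targets '[{"rot": [0,0,7],"offset": [-2.3,-3.4,0],"gripper": 1},{"rot": [0,0,14],"offset": [-4.8,-7,0],"gripper": 1},{"rot": [0,0,21],"offset": [-7.3,-10.6,0],"gripper": 1},{"rot": [0,0,28],"offset": [-9.8,-14.2,0],"gripper": 1},{"rot": [0,0,34],"offset": [-11.7,-17,0],"gripper": 1},{"rot": [0,0,40],"offset": [-12.5,-18.3,0],"gripper": 1},{"rot": [0,0,40],"offset": [-12.5,-18.3,0],"gripper": 1},{"rot": [0,0,40],"offset": [-12.5,-18.3,0],"gripper": 1}]'

```text
time_s: 7.45
position: [0.5187, 0.0019, 0.2487]
tcp_rot: [[-0.444, 0.896, -0.003], [0.896, 0.444, 0.001], [0.002, -0.002, -1.0]]
force: [0.2, -0.1, -1.8]
opening: 0.21
```

Emit:
arm_command --targets '[{"rot": [0,0,0],"offset": [0,0,3],"gripper": 1},{"rot": [0,0,0],"offset": [0,0,6],"gripper": 1},{"rot": [0,0,0],"offset": [0,0,9],"gripper": 1},{"rot": [0,0,0],"offset": [0,0,11.5],"gripper": 1},{"rot": [0,0,0],"offset": [0,0,13],"gripper": 1},{"rot": [0,0,0],"offset": [0,0,13.5],"gripper": 1},{"rot": [0,0,0],"offset": [0,0,13.5],"gripper": 1}]'

```text
time_s: 8.15
position: [0.5189, 0.0029, 0.1141]
tcp_rot: [[-0.446, 0.895, -0.002], [0.895, 0.446, 0.001], [0.001, -0.002, -1.0]]
force: [0.2, 0.5, -0.8]
opening: 0.206
```

Emit:
arm_command --targets '[{"rot": [0,0,0],"offset": [0,0,0.4],"gripper": 1},{"rot": [0,0,0],"offset": [0,0,0.7],"gripper": 1},{"rot": [0,0,0],"offset": [0,0,0.85],"gripper": 1},{"rot": [0,0,0],"offset": [0,0,0.85],"gripper": 1},{"rot": [0,0,0],"offset": [0,0,0.85],"gripper": 1}]'

```text
time_s: 8.65
position: [0.5197, 0.0016, 0.1066]
tcp_rot: [[-0.443, 0.896, 0.0], [0.896, 0.443, -0.0], [-0.0, 0.0, -1.0]]
force: [-0.2, 0.2, -1.0]
opening: 0.204
```

Emit:
arm_command --targets '[{"rot": [0,0,0],"offset": [0,0,0.1],"gripper": 1},{"rot": [0,0,0],"offset": [0,0,0.2],"gripper": 1},{"rot": [0,0,0],"offset": [0,0,0.2],"gripper": 1},{"rot": [0,0,0],"offset": [0,0,0.2],"gripper": 1}]'

```text
time_s: 9.05
position: [0.5197, 0.0016, 0.1048]
tcp_rot: [[-0.443, 0.896, 0.001], [0.896, 0.443, -0.0], [-0.0, 0.0, -1.0]]
force: [-1.0, 0.5, 4.9]
opening: 0.205
```

Contact (about 5 N). Releasing.

Emit:
arm_command --targets '[{"rot": [0,0,0],"offset": [0,0,0],"gripper": 0},{"rot": [0,0,0],"offset": [0,0,0],"gripper": 0},{"rot": [0,0,0],"offset": [0,0,0],"gripper": 0},{"rot": [0,0,0],"offset": [0,0,0],"gripper": 0},{"rot": [0,0,0],"offset": [0,0,0],"gripper": 0},{"rot": [0,0,0],"offset": [0,0,0],"gripper": 0},{"rot": [0,0,0],"offset": [0,0,0],"gripper": 0},{"rot": [0,0,0],"offset": [0,0,0],"gripper": 0}]'

```text
time_s: 9.85
position: [0.5196, 0.0017, 0.1043]
tcp_rot: [[-0.443, 0.896, -0.0], [0.896, 0.443, -0.0], [-0.0, -0.0, -1.0]]
force: [0.2, 0.9, -0.3]
opening: 0.85
```

Emit:
arm_command --targets '[{"rot": [0,0,0],"offset": [0,0,-2],"gripper": 0},{"rot": [0,0,0],"offset": [0,0,-5],"gripper": 0},{"rot": [0,0,0],"offset": [0,0,-9],"gripper": 0},{"rot": [0,0,0],"offset": [0,0,-13],"gripper": 0},{"rot": [0,0,0],"offset": [0,0,-17],"gripper": 0},{"rot": [0,0,0],"offset": [0,0,-20],"gripper": 0},{"rot": [0,0,0],"offset": [0,0,-20],"gripper": 0},{"rot": [0,0,0],"offset": [0,0,-20],"gripper": 0}]'

```text
time_s: 10.65
position: [0.5194, 0.0017, 0.3048]
tcp_rot: [[-0.443, 0.896, 0.001], [0.896, 0.443, -0.0], [-0.001, 0.001, -1.0]]
force: [-0.7, -0.0, 0.0]
opening: 1.001
```

Run:
```python
from h import *
c=cap('wrist','w4.png');b=cap('side','s4.png')
im=np.hstack([c['frame'],b['frame']])[:,:,::-1];cv2.imwrite('pics/f.png',cv2.resize(im,(800,300)))
print(bot.read_state()['force'])
h=cv2.cvtColor(c['frame'],cv2.COLOR_RGB2HSV).astype(int)
m=((h[...,1]>200)&(h[...,0]>5)&(h[...,0]<25)&(h[...,2]>150)).astype(np.uint8)
n,l,s,ce=cv2.connectedComponentsWithStats(m)
for i in range(1,n):
    if s[i][4]>300: print(s[i],ce[i],fplane(c,*ce[i],.035))
```

```text
[-0.69199826  0.14598244 -0.45250623]
[ 229  145   37   60 1126] [244.68206039 171.60035524] [ 0.52575419 -0.01240137  0.035     ]
```

View pics/f.png

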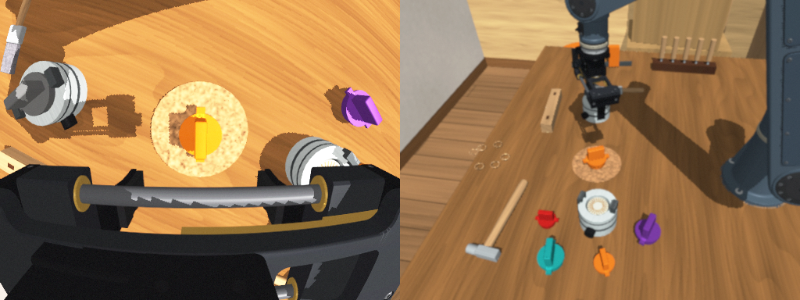

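The cover stands upright in the middle of the mat at (200,133), the gripper is clear, and the grey cover is still on its pot. Handing in.

```bash
python3 -c "
from h import *
print(ticket.hand_in())"
```

```text
the job is handed in; nothing more can be done
None
```

The orange cover is off its pot and standing upright in the middle of the cork mat. The job was handed in at about 11 s of the 51 s allowed; no verdict is reported.

- **Opening:** I gripped the bar (opening about 18 mm) and pressed it down about 8.5 mm, at roughly 9 N. I then turned it about 76° anticlockwise held down, and lifted it about 9 cm straight up.
- **Placing:** I set it down at about (0.520, 0.002), which is the measured mat centre, with 5 N of contact. Then I released it and withdrew about 20 cm.

**Last checks:**
- In the wrist and side views the cover stands upright in the middle of the mat. The gripper is clear, with wrist force about 0.
- The grey cover still sits on its pot. I judged that by eye only and did not measure its bar end. The gripper was never moved towards it.
- **One disagreement:** the final colour mask put the cover's centre about 15 mm from the release point. It caught only part of the cover, so I trusted the picture and the release position. Either way it is within the 40 mm allowed.

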